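# Switch on the lift-to-unlock isolator toggle

## Robot

A 6-joint arm with a two-finger parallel gripper is mounted at the origin on a cart in front of the work surface, level with it; the furniture and walls round the work are solid. World frame = base frame: x ahead of the robot, y to its left, z up, the work surface at z = 0. Lengths are in m, angles in rad, forces in N, time in s.
With the tool pointing down it reaches from about 0.225 to 0.875 m from the base axis. Payload 3.4 kg.
Tool frame: the origin (TCP) lies at the very end of the fingers, on their centre line; the grasp point (between the pads) lies 19 mm behind it (manip.hold_point_z is the distance from the TCP to the grasp point, in m); z points along the fingers, y is the line along which they close (so a half turn about z gives the same grasp; the last joint's range is limited). The gripper opens to 85 mm and grips with 20 to 120 N. Pads are 22 mm wide; open, the fingers measure 114 mm over their backs; the gripper's body (76 mm by 85 mm) begins 54 mm behind the grasp point. The pads swing forward as they close: fully open they stand 13 mm farther back than shut.
Start: joints at [1.186, 0.276, 1.505, -0, 1.361, -0.121], TCP at [0.15, 0.555, 0.231] pointing down, gripper open.
Joint ranges: [-2.89, 2.89], [-0.75, 2.08], [0.22, 2.7], [-1.18, 4.32], [0.11, 2.71], [-2.7, 2.7]. Speed limits (rad/s): [2.57, 2.57, 3.14, 3.14, 3.14, 3.14].

## Interface

Orientations are given as a unit quaternion [w, x, y, z].
In Python, from rig import readout, viewer, order, manip gives the robot as it stands. The module is installed in compiled form; this text tells all that it offers.
- The arm moves only by the tool send_rows, never from a script. Its arguments are lists of equal length, an entry for each row: "xyz": the shift along the world's x, y, z in m, a list of three; "delta_rot": the turn, a rotation vector about the world's x, y, z in degrees, a list of three. In form: {"xyz": [[tx, ty, tz], ...], "delta_rot": [[wx, wy, wz], ...]}. A call has 1 to 12 rows; each row shifts and turns the commanded pose from where the row before left it; what a row does not reach is not made up. A row lasts 1/10 s, in which the tool goes at most 50 mm and 8.59 degrees, less where a joint would pass 70% of its speed; a pose out of reach is approached as far as the arm can. A call with a gripper value outside its range is refused whole. "gripper" is the finger opening in m, from 0 to 0.0854, set as the call begins (left out, the last holds). The fingers move at their own pace and stop on an object; "force" is the grip in N (left out, the last holds). Time passes only in rows, so rows that do not move let the fingers close. It gives the time, the measured TCP pose, the force, the opening and the grip force at its end, in the units of the state.
- readout.get_state(): the state, without advancing time (a new reading comes with each control period).
- viewer.get_image(name): name is "scene" or "top" or "wrist"; returns a dict with "color" (480x640x3 uint8, red, green, blue), "depth" (480x640 float32, m along the optical axis (not along the pixel's ray), 0 where there is no reading), "K" (3x3 intrinsics, pixels), "camera_from_world" (4x4, takes a point from world to camera coordinates). Camera axes: x right, y up, looking along -z (the intrinsics and any distortion apply to the point x, -y, -z); pixel columns grow to the right and rows downward; lengths in m; the calibration is good to about 2 mm. A picture is of the moment at which its call begins.
- order.sign_off(): hands the job in; it is judged then, once.
The state is a dict: "clock": time; "qpos": joint angles; "qd": joint speeds; "effort": joint torques, N m; "position": TCP position; "ee_rot": TCP orientation; "contact_force": force on the tool from outside, world axes, zero at the start; "moment": the same for the moment, N m; "width": finger opening in m; "gripper_force": force on a finger pad.
Only numpy, scipy, OpenCV 4.12 (cv2) and the standard library are available. Lean on these libraries where they do the work, as an engineer would, in place of code of your own. Each camera call takes 0.05 s, during which the arm holds its last target. There are 200 camera calls.

## Task

Switch on the isolator with the green collar: pull its collar up out of the lock, swing the lever over from the red spot to the green spot until it snaps across, and let the collar drop fully home again so that the lever is locked. Leave the yellow-collared isolator switched off and do not disturb the other things on the table.

Things in the scene. Friction and masses are not known exactly. Their poses are not given: they have to be found in the camera images.
- green_stand: Fixed stand of the green-collared isolator. Origin: centre of the underside of its 110x110x14 mm dark foot, on the table; z up, x from the red (off) spot to the green (on) spot, y along the lever's pivot. A column carries a grey head 92 (x) x 64 (y) x 48 mm high. The head was clamped e = 0 to 58 mm above its lowest setting: e is NOT measured (feel or see it), but stays firm.
- green_stand_lever (a joint): Lever angle about the pivot, rad: 0 off, leaning 0.42 to -x over the red spot; 0.42 upright; 0.84 on, leaning 0.42 to +x over the green spot. A spring throws it to the nearer side: no force when upright, 0.34 N m (under 4 N at the collar) at the ends. With the collar down the gate locks it at either end, where it gives less than 0.06 rad.
- green_stand_collar (a joint): Pull of the green collar out along the lever, m: 0 home, 0.009 end stop; lever free above 0.006. Spring back 4 N at home, 8.5 N at the stop; let go at either end it drops home. Collar: 18 mm cylinder, domed end, 64 to 110 mm from the pivot (grasp at 92); below it a black flange, 36 mm across, 60 to 64 mm. When off, the dome's highest point is 41 mm to -x of the pivot, 101 mm above.
- yellow_stand: An equal stand with a yellow collar, fixed to the table, which must be left alone; origin and axes as for the green stand, its own unknown head height.
- yellow_stand_lever (a joint): Lever angle of the yellow isolator, rad: 0 off, 0.84 on; to be left off.
- tape_c (a point): Centre of a loose roll of masking tape, 96 mm across, 25 mm high; bystander.
- carton_c (a point): Centre of a loose open carton of stirrers, 155 x 63 x 51 mm; bystander.
- marker_c (a point): Centre of a loose marker pen lying flat, 131 x 18 x 18 mm; bystander.
- green_low (a point): Point fixed to the green stand, over its origin and 104 mm above the table. The lever's pivot axis lies e (unknown, 0 to 58 mm) straight above this point; the head's flat top 4 mm above the pivot. A 9 mm wide steel gate on the head rises to 36 mm above the pivot; the space round the collar is free, so it can be pinched from above along y.
Not all that is in view belongs to the job. Leave any orange or purple look-alike of the green_stand alone.

How it is judged:
On the way:
1. the green collar is pulled out of its lock while the lever is still on the off side (value of joint green_stand_collar above 0.004 m and value of joint green_stand_lever below 0.42 rad), for 0.05 s.
At the end, for the whole second after the job is handed in: The green lever stands on the green-spot side (beyond 0.76 rad) with its collar dropped home (within 1.5 mm) and released; the yellow lever is still off (below 0.08 rad) (value of joint green_stand_lever above 0.76 rad and value of joint green_stand_collar below 0.0015 m and value of joint yellow_stand_lever below 0.08 rad); the robot touches nothing.
It fails at once if the yellow lever was swung off its off side (value of joint yellow_stand_lever above 0.12 rad).
It fails at once if a bystander was shifted by more than 30 mm (distance of any of tape_c, carton_c, marker_c from where it was at the start of the episode above 0.03 m).
It also fails if it takes over 45 s, if anything falls off the work surface, if the arm or the gripper's body presses on something with over 40 N, if the wrist force passes 120 N, or if a joint passes its speed limit or range.

## Working session

There is one attempt and no reset: what is moved stays moved. The work goes in short steps, Python scripts to look and compute and a tool call to move; the robot and the scene stay as the last step left them, time stands still between calls to the robot, and variables do not carry over. Pictures are saved under pics/ and viewed, at most 10 in all, crops included, and the job is handed in when it is done.

Besides the shell and the picture viewer there is one more tool, called after "Emit:" as name(argument=value, ...), one argument or row to a line, values as JSON. send_rows: Moves the arm, as the interface text tells. Its arguments: {"type":"object","properties":{"xyz":{"type":"array"},"delta_rot":{"type":"array"},"gripper":{"type":"number"},"force":{"type":"number"}},"required":["xyz","delta_rot"]}

```bash
mkdir -p pics; cat > h.py <<'E'
import numpy as np, cv2
from rig import readout, viewer
def grab(n):
    d=viewer.get_image(n); np.savez(f'pics/{n}.npz',**d); return d
def world(d,u,v,depth=None):
    K=d['K'];z=depth if depth is not None else d['depth'][int(v),int(u)]
    pc=np.array([(u-K[0,2])/K[0,0]*z,-(v-K[1,2])/K[1,1]*z,-z,1.])
    return (np.linalg.inv(d['camera_from_world'])@pc)[:3]
def cloud(d):
    v,u=np.mgrid[:480,:640];K=d['K'];z=d['depth']
    p=np.stack([(u-K[0,2])/K[0,0]*z,-(v-K[1,2])/K[1,1]*z,-z,np.ones_like(z)],-1)
    return (p@np.linalg.inv(d['camera_from_world']).T)[...,:3]
E
python3 - <<'E'
from h import *
print(readout.get_state())
a=grab('scene');b=grab('top')
cv2.imwrite('pics/a.png',a['color'][...,::-1]);cv2.imwrite('pics/b.png',b['color'][...,::-1])
print(a['K'],a['camera_from_world'],b['camera_from_world'],a.keys())
E
```

```text
{'clock': 0.0, 'qpos': array([ 1.18599838e+00,  2.76584900e-01,  1.50619163e+00,  6.30738890e-06,
        1.36072151e+00, -1.20991132e-01]), 'qd': array([-4.48848155e-04,  5.73977715e-04,  7.41217699e-05,  5.54873706e-04,
        4.40152406e-04, -1.26368194e-04]), 'effort': array([-4.06329837e-04, -4.16780519e+01, -2.45801336e+01, -2.06949803e-04,
        1.12537615e-02,  9.42892399e-06]), 'position': array([0.14971931, 0.55457868, 0.23042219]), 'ee_rot': array([-2.41357351e-04,  1.31521847e-01,  9.91312814e-01, -9.21621481e-04]), 'contact_force': array([-0.33273462, -0.10396925,  0.21041195]), 'moment': array([ 0.00989384, -0.0036721 ,  0.01098802]), 'gripper_force': 0.0, 'width': 0.08523327487919408}
[[500.95720392   0.         311.88859713]
 [  0.         500.95720392 235.08079281]
 [  0.           0.           1.        ]] [[ 0.62394053 -0.78138514  0.01163986 -0.48047402]
 [ 0.57309149  0.46764159  0.67296173 -0.28989931]
 [-0.53128557 -0.41321739  0.73958571 -1.02362162]
 [ 0.          0.          0.          1.        ]] [[ 0.00682754 -0.99991367  0.01122669 -0.1854139 ]
 [ 0.9862606   0.00858658  0.16497361 -0.56607138]
 [-0.16505576  0.00994608  0.98623409 -1.39372553]
 [ 0.          0.          0.          1.        ]] dict_keys(['color', 'depth', 'K', 'camera_from_world'])
```

View pics/a.png

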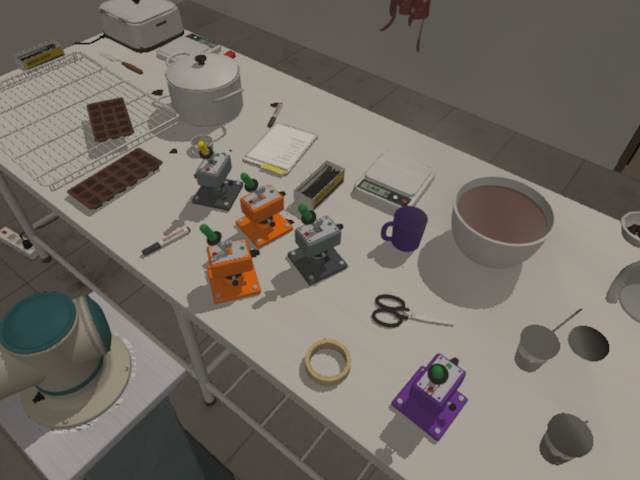

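View pics/b.png

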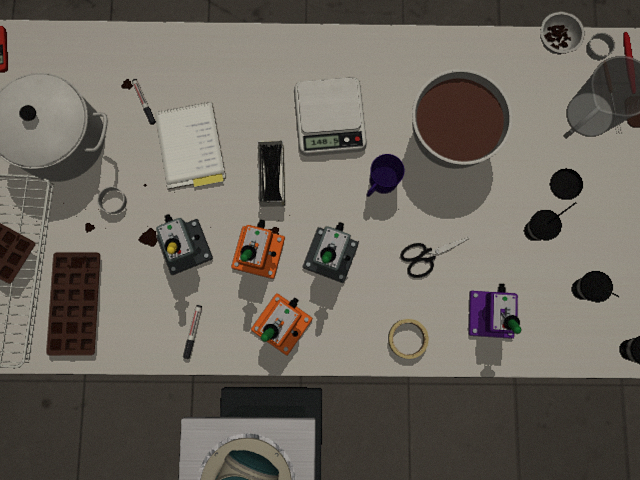

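Candidates with green collars (top view pixels): grey-headed stand (327,256), orange (247,254), orange (269,334), purple (514,325). Only the one at (327,256) is a dark foot with a grey head, so it's the green_stand. I'll confirm it with a crop and measure.

```bash
python3 - <<'E'
from h import *
L=lambda n:dict(np.load(f'pics/{n}.npz'))
a,b=L('scene'),L('top')
cr=lambda d,x,y:cv2.resize(d['color'][y:y+90,x:x+90,::-1],(400,400),interpolation=cv2.INTER_CUBIC)
cv2.imwrite('pics/c.png',np.hstack([cr(a,275,195),cr(b,285,205)]))
for n,d,box in(('scene',a,(285,200,350,285)),('top',b,(300,215,365,285))):
    P=cloud(d);x0,y0,x1,y1=box;Q=P[y0:y1,x0:x1];h=cv2.cvtColor(d['color'],cv2.COLOR_RGB2HSV)[y0:y1,x0:x1]
    g=(h[...,0]>45)&(h[...,0]<85)&(h[...,1]>120)&(h[...,2]>40)
    n_,l,s,c=cv2.connectedComponentsWithStats(g.astype('uint8'))
    for i in range(1,n_):
        if s[i,4]>3: q=Q[l==i];print(n,s[i],c[i]+[x0,y0],np.median(q,0).round(3),'ztop',q[:,2].max().round(3),q[q[:,2].argmax()].round(3))
    # foot rect from points 5..22mm high; head top histogram
    m=(Q[...,2]>.008)&(Q[...,2]<.022)
    r=cv2.minAreaRect(Q[m][:,:2].astype('float32'));print('foot',r)
    zz=Q[...,2];hh,e=np.histogram(zz[zz>.08],bins=np.arange(.08,.3,.004));print([(round(x,3),int(k)) for x,k in zip(e,hh) if k>5])
E
```

```text
scene [ 14   5  13  15 109] [304.95412844 211.96330275] [ 0.509 -0.187  0.201] ztop 0.958 [-0.078 -0.663  0.958]
scene [43 23  3  2  6] [329.  223.5] [ 0.575 -0.204  0.123] ztop 0.123 [ 0.572 -0.204  0.123]
foot ((0.5894351005554199, -0.13688446581363678), (0.2802169919013977, 0.13329997658729553), 51.45983123779297)
[(np.float64(0.08), 49), (np.float64(0.084), 56), (np.float64(0.088), 41), (np.float64(0.092), 61), (np.float64(0.096), 64), (np.float64(0.1), 70), (np.float64(0.104), 51), (np.float64(0.108), 60), (np.float64(0.112), 105), (np.float64(0.116), 351), (np.float64(0.12), 268), (np.float64(0.124), 14), (np.float64(0.132), 6), (np.float64(0.136), 7), (np.float64(0.14), 17), (np.float64(0.144), 14), (np.float64(0.148), 29), (np.float64(0.164), 20), (np.float64(0.168), 33), (np.float64(0.172), 29), (np.float64(0.176), 35), (np.float64(0.18), 13), (np.float64(0.184), 13), (np.float64(0.188), 9), (np.float64(0.192), 11), (np.float64(0.196), 7), (np.float64(0.2), 13), (np.float64(0.204), 15), (np.float64(0.208), 17), (np.float64(0.212), 19)]
top [35 18  4  4 11] [336.18181818 234.81818182] [ 0.575 -0.206  0.121] ztop 0.125 [ 0.576 -0.204  0.125]
top [22 36 10 12 86] [326.45348837 256.58139535] [ 0.512 -0.183  0.208] ztop 0.22 [ 0.503 -0.184  0.22 ]
foot ((0.567979633808136, -0.19583794474601746), (0.12829411029815674, 0.16862986981868744), 79.42402648925781)
[(np.float64(0.08), 7), (np.float64(0.084), 7), (np.float64(0.092), 15), (np.float64(0.096), 26), (np.float64(0.1), 26), (np.float64(0.104), 11), (np.float64(0.108), 44), (np.float64(0.112), 191), (np.float64(0.116), 366), (np.float64(0.12), 205), (np.float64(0.124), 34), (np.float64(0.144), 8), (np.float64(0.148), 10), (np.float64(0.164), 17), (np.float64(0.168), 25), (np.float64(0.172), 39), (np.float64(0.176), 32), (np.float64(0.18), 11), (np.float64(0.184), 7), (np.float64(0.2), 7), (np.float64(0.204), 13), (np.float64(0.208), 18), (np.float64(0.212), 22)]
```

View pics/c.png

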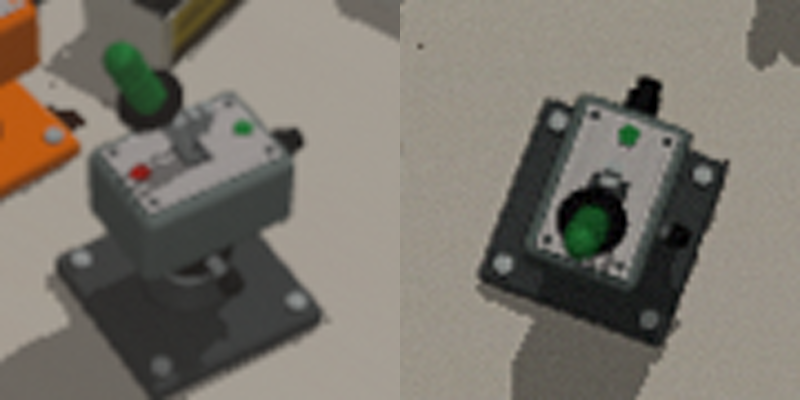

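Crop confirms it: grey head, dark foot, green collar leaning over the red spot (crop ~ (140,172) in the left half), green spot at (243,128). The head top is at z≈0.118, so e≈10 mm. Next I need the axis direction and pivot.

```bash
python3 - <<'E'
from h import *
L=lambda n:dict(np.load(f'pics/{n}.npz'))
for n,box in(('scene',(285,200,350,285)),('top',(300,215,365,285))):
    d=L(n);P=cloud(d);x0,y0,x1,y1=box;Q=P[y0:y1,x0:x1]
    c=d['color'][y0:y1,x0:x1].astype(int);grey=np.ptp(c,-1)<40
    m=(Q[...,2]>.112)&(Q[...,2]<.125)&(np.hypot(Q[...,0]-.547,Q[...,1]+.196)<.07)
    q=Q[m][:,:2].astype('float32');r=cv2.minAreaRect(q);print(n,'head',r,cv2.boxPoints(r).round(3).tolist(),'z',np.median(Q[m][:,2]))
    h=cv2.cvtColor(d['color'],cv2.COLOR_RGB2HSV)[y0:y1,x0:x1]
    red=((h[...,0]<8)|(h[...,0]>172))&(h[...,1]>140)&(h[...,2]>60)&(Q[...,2]<.13)
    print('red',red.sum(),np.median(Q[red],0))
    g=(h[...,0]>45)&(h[...,0]<85)&(h[...,1]>120)&(h[...,2]>40)&(Q[...,2]>.15)&(Q[...,2]<.25)
    q=Q[g];C=q.mean(0);_,_,V=np.linalg.svd(q-C);print('collar',C,'axis',V[0],'zmax',np.percentile(q[:,2],97))
E
```

```text
scene head ((0.5444086790084839, -0.1940125823020935), (0.06594255566596985, 0.09129645675420761), 69.59349822998047) [[0.49000000953674316, -0.20900000631809235], [0.5759999752044678, -0.2409999966621399], [0.5989999771118164, -0.17900000512599945], [0.5130000114440918, -0.1469999998807907]] z 0.11949312852627186
red 7 [ 0.51752446 -0.18478722  0.12203872]
collar [ 0.50998787 -0.18594521  0.19874313] axis [ 0.38037516 -0.23080779 -0.89556826] zmax 0.21616134811564214
top head ((0.5451813340187073, -0.19473785161972046), (0.06367234140634537, 0.09170185029506683), 69.88507080078125) [[0.4909999966621399, -0.20900000631809235], [0.5770000219345093, -0.23999999463558197], [0.5989999771118164, -0.1809999942779541], [0.5130000114440918, -0.14900000393390656]] z 0.11831289974743431
red 0 [nan nan nan]
collar [ 0.51278032 -0.18339726  0.20245123] axis [-0.49107399  0.19590585  0.84880342] zmax 0.21667019120980546
  return _methods._mean(a, axis=axis, dtype=dtype,
  ret = um.true_divide(
```

Emit:
send_rows(
  xyz=[
    [0,0,0.045],
    [0,0,0.045],
    [0,0,0.045],
    [0.0185,-0.0403,0],
    [0.0185,-0.0403,0],
    [0.0185,-0.0403,0],
    [0.0185,-0.0403,0],
    [0.0185,-0.0403,0],
    [0.0185,-0.0403,0],
    [0.0185,-0.0403,0],
    [0.0185,-0.0403,0],
    [0.0185,-0.0403,0],
  ],
  delta_rot=[
    [0,0,0],
    [0,0,0],
    [0,0,0],
    [0,0,-0.28],
    [0,0,-0.28],
    [0,0,-0.28],
    [0,0,-0.28],
    [0,0,-0.28],
    [0,0,-0.28],
    [0,0,-0.28],
    [0,0,-0.28],
    [0,0,-0.28],
  ],
  gripper=0.05,
)

```text
clock: 1.3
position: [0.3164, 0.1907, 0.3661]
ee_rot: [0.0, 0.153, 0.988, 0.0]
contact_force: [1.0, 0.4, 0.2]
width: 0.05
gripper_force: 0.0
```

Emit:
send_rows(
  xyz=[
    [0.0185,-0.0403,0],
    [0.0185,-0.0403,0],
    [0.0185,-0.0403,0],
    [0.0185,-0.0403,0],
    [0.0185,-0.0403,0],
    [0.0185,-0.0403,0],
    [0.0185,-0.0403,0],
    [0.0185,-0.0403,0],
    [0.0185,-0.0403,0],
    [0,0,0],
    [0,0,0],
  ],
  delta_rot=[
    [0,0,-0.28],
    [0,0,-0.28],
    [0,0,-0.28],
    [0,0,-0.28],
    [0,0,-0.28],
    [-2.08,-5.62,-0.28],
    [-2.08,-5.62,-0.28],
    [-2.08,-5.62,-0.28],
    [-2.08,-5.62,-0.28],
    [0,0,0],
    [0,0,0],
  ],
)

```text
clock: 2.4
position: [0.482, -0.1706, 0.3655]
ee_rot: [0.203, 0.172, 0.963, -0.038]
contact_force: [0.1, -0.6, 0.0]
width: 0.0502
gripper_force: 0.0
```

```bash
cat >> h.py <<'E'
from scipy.spatial.transform import Rotation as R
ys=np.array([.346,.938,0]);xs=np.array([.938,-.346,0]);piv=np.array([.545,-.194,.115])
def lev(th): return np.sin(th-.42)*xs+np.cos(th-.42)*np.array([0,0,1])
def st():
    s=readout.get_state();q=s['ee_rot'];r=R.from_quat([*q[1:],q[0]])
    print('t',round(s['clock'],2),'p',s['position'].round(4),'tz',r.as_matrix()[:,2].round(3),'ty',r.as_matrix()[:,1].round(3),'F',s['contact_force'].round(1),'M',s['moment'].round(2),'w',round(s['width'],4),'gf',round(s['gripper_force'],1));return s,r
E
python3 - <<'E'
from h import *
s,r=st();d=grab('wrist');cv2.imwrite('pics/w1.png',d['color'][...,::-1])
P=cloud(d);h=cv2.cvtColor(d['color'],cv2.COLOR_RGB2HSV)
g=(h[...,0]>45)&(h[...,0]<85)&(h[...,1]>120)&(h[...,2]>40)&(P[...,2]>.14)&(P[...,2]<.26)
g&=np.hypot(P[...,0]-.51,P[...,1]+.18)<.06
q=P[g];print(g.sum(),q.mean(0),'zmax',np.percentile(q[:,2],98) if len(q) else 0)
print('collar y along ys rel pivot',(q-piv)@ys.mean() if 0 else np.percentile((q-piv)@ys,[2,50,98]),'xs',np.percentile((q-piv)@xs,[2,50,98]))
m=(P[...,2]>.112)&(P[...,2]<.126)&(np.hypot(P[...,0]-.545,P[...,1]+.194)<.07)
print('head',m.sum(),cv2.minAreaRect(P[m][:,:2].astype('float32')),np.median(P[m][:,2]))
t=piv+lev(0)*.073; print('target tcp',t,'delta',t-s['position'],'lev',lev(0))
E
```

```text
t 2.4 p [ 0.482  -0.1706  0.3655] tz [ 0.378 -0.144 -0.915] ty [ 0.348  0.938 -0.004] F [ 0.1 -0.6  0. ] M [0.08 0.18 0.02] w 0.0502 gf 0.0
195 [ 0.50473319 -0.18051872  0.21347628] zmax 0.2158783262404532
collar y along ys rel pivot [-0.00765166 -0.0011046   0.00542403] xs [-0.04712678 -0.04243675 -0.03667877]
head 3170 ((0.5448580980300903, -0.19382351636886597), (0.0638226792216301, 0.0914749950170517), 69.77801513671875) 0.11898527392276029
target tcp [ 0.51707901 -0.18370079  0.18165549] delta [ 0.03508291 -0.01308289 -0.18385301] lev [-0.3824793   0.14108512  0.91308894]
```

View pics/w1.png

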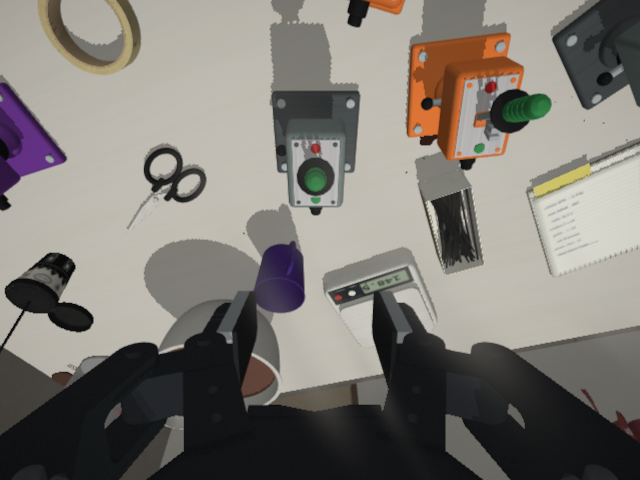

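Emit:
send_rows(
  xyz=[
    [-0.001,0.0003,-0.031],
    [-0.001,0.0003,-0.031],
    [-0.001,0.0003,-0.0305],
    [0.0076,-0.0028,-0.0183],
    [0.0076,-0.0028,-0.0183],
    [0.0076,-0.0028,-0.0183],
    [0.0076,-0.0028,-0.0183],
    [0.0076,-0.0028,-0.0183],
    [0,0,0],
    [0,0,0],
  ],
  delta_rot=[
    [0,0,0],
    [0,0,0],
    [0,0,0],
    [0,0,0],
    [0,0,0],
    [0,0,0],
    [0,0,0],
    [0,0,0],
    [0,0,0],
    [0,0,0],
  ],
)

```text
clock: 3.45
position: [0.5183, -0.1823, 0.1824]
ee_rot: [0.204, 0.17, 0.963, -0.038]
contact_force: [-0.0, 0.5, 0.3]
width: 0.0499
gripper_force: 0.0
```

Emit:
send_rows(
  xyz=[
    [0,0,0],
    [0,0,0],
    [0,0,0],
    [0,0,0],
    [0,0,0],
    [0,0,0],
  ],
  delta_rot=[
    [0,0,0],
    [0,0,0],
    [0,0,0],
    [0,0,0],
    [0,0,0],
    [0,0,0],
  ],
  gripper=0.0,
  force=45,
)

```text
clock: 4.05
position: [0.5182, -0.1839, 0.1838]
ee_rot: [0.205, 0.171, 0.963, -0.039]
contact_force: [-4.6, -0.7, 6.0]
width: 0.0162
gripper_force: 44.1
```

```bash
python3 - <<'E'
from h import *
s,r=st();d=grab('wrist');cv2.imwrite('pics/w2.png',d['color'][...,::-1])
print('rel pivot xs,ys,z',(s['position']-piv)@xs,(s['position']-piv)@ys,s['position'][2]-.115)
E
```

```text
t 4.05 p [ 0.5182 -0.1839  0.1838] tz [ 0.381 -0.146 -0.913] ty [ 0.346  0.938 -0.006] F [-4.6 -0.7  6. ] M [-0.06  0.35 -0.1 ] w 0.0162 gf 44.1
rel pivot xs,ys,z -0.028644302856346827 0.00023069100302582947 0.06884009152403271
```

View pics/w2.png

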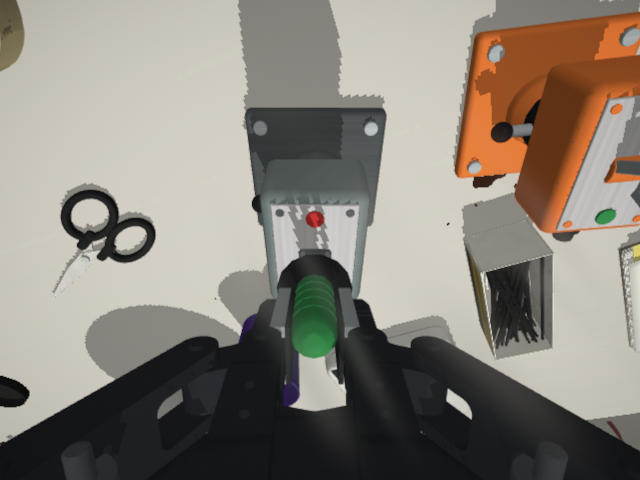

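Emit:
send_rows(
  xyz=[
    [-0.0008,0.0003,0.0018],
    [-0.0008,0.0003,0.0018],
    [-0.0008,0.0003,0.0018],
    [-0.0008,0.0003,0.0018],
    [0,0,0],
  ],
  delta_rot=[
    [0,0,0],
    [0,0,0],
    [0,0,0],
    [0,0,0],
    [0,0,0],
  ],
  force=70,
)

```text
clock: 4.6
position: [0.5154, -0.1828, 0.1896]
ee_rot: [0.205, 0.171, 0.963, -0.039]
contact_force: [3.7, -3.9, -5.3]
width: 0.0159
gripper_force: 68.3
```

```bash
cat > fr.py <<'E'
from h import *
s,r=st();p=s['position']-piv;F=s['contact_force']
th=np.arctan2(-r.as_matrix()[:,2]@xs,-r.as_matrix()[2,2])+.42
print('tool th',th,'radial',np.hypot(p@xs,p[2]),'pos th',np.arctan2(p@xs,p[2])+.42,'ys',p@ys,'F axial',F@lev(th),'F swing',F@np.cross(ys,lev(th)))
E
python3 fr.py
```

```text
t 4.6 p [ 0.5154 -0.1828  0.1896] tz [ 0.381 -0.146 -0.913] ty [ 0.346  0.938 -0.005] F [ 3.7 -3.9 -5.3] M [-0.4  -0.23 -0.11] w 0.0159 gf 68.3
tool th 0.0003504678119959359 radial 0.08107472052990973 pos th 0.018494749423327794 ys 0.00026250855063461066 F axial -6.830821243126596 F swing 2.2269772230876343
```

Emit:
send_rows(
  xyz=[
    [-0.0004,0.0002,0.0011],
    [-0.0004,0.0002,0.0011],
    [0,0,0],
  ],
  delta_rot=[
    [0,0,0],
    [0,0,0],
    [0,0,0],
  ],
)

```text
clock: 4.9
position: [0.5145, -0.1825, 0.1916]
ee_rot: [0.204, 0.171, 0.963, -0.039]
contact_force: [6.0, -4.7, -6.5]
width: 0.0159
gripper_force: 68.4
```

```bash
python3 fr.py; python3 - <<'E'
from h import *
# plan: rotate about pivot from current, keep radius
s,r=st();p=s['position']-piv
N=10;a=np.radians(5.0)
rv=R.from_rotvec(ys/np.linalg.norm(ys)*a).as_matrix();q=p.copy();out=[]
for i in range(N): n=rv@q; out.append((n-q).round(4).tolist()); q=n
print(out,(ys*5.0).round(2))
E
```

```text
t 4.9 p [ 0.5145 -0.1825  0.1916] tz [ 0.38  -0.146 -0.913] ty [ 0.346  0.938 -0.005] F [ 6.  -4.7 -6.5] M [-0.41 -0.25 -0.11] w 0.0159 gf 68.4
tool th 0.0006570491978479809 radial 0.08320503364483899 pos th 0.018020597225566537 ys 0.0002642692496538177 F axial -8.859439498382276 F swing 3.957563962911085
t 4.9 p [ 0.5145 -0.1825  0.1916] tz [ 0.38  -0.146 -0.913] ty [ 0.346  0.938 -0.005] F [ 6.  -4.7 -6.5] M [-0.41 -0.25 -0.11] w 0.0159 gf 68.4
[[0.0064, -0.0024, 0.0025], [0.0066, -0.0024, 0.0019], [0.0067, -0.0025, 0.0013], [0.0068, -0.0025, 0.0007], [0.0068, -0.0025, 0.0001], [0.0068, -0.0025, -0.0006], [0.0067, -0.0025, -0.0012], [0.0066, -0.0024, -0.0018], [0.0064, -0.0024, -0.0024], [0.0062, -0.0023, -0.003]] [1.73 4.69 0.  ]
```

Emit:
send_rows(
  xyz=[
    [0.0064,-0.0024,0.0025],
    [0.0066,-0.0024,0.0019],
    [0.0067,-0.0025,0.0013],
    [0.0068,-0.0025,0.0007],
    [0,0,0],
  ],
  delta_rot=[
    [1.73,4.69,0],
    [1.73,4.69,0],
    [1.73,4.69,0],
    [1.73,4.69,0],
    [0,0,0],
  ],
)

```text
clock: 5.4
position: [0.5407, -0.192, 0.1954]
ee_rot: [0.03, 0.175, 0.984, -0.008]
contact_force: [-1.1, -1.8, -8.4]
width: 0.0159
gripper_force: 68.7
```

```bash
python3 fr.py
```

```text
t 5.4 p [ 0.5407 -0.192   0.1954] tz [ 0.057 -0.026 -0.998] ty [ 0.344  0.939 -0.004] F [-1.1 -1.8 -8.4] M [-0.34  0.15 -0.15] w 0.0159 gf 68.7
tool th 0.3578821148475503 radial 0.08053002185779791 pos th 0.36153482067084 ys 0.00036056211435001777 F axial -8.39526262308168 F swing -0.8869775593263953
```

Emit:
send_rows(
  xyz=[
    [0.0068,-0.0025,0.0003],
    [0.0068,-0.0025,-0.0004],
    [0.0067,-0.0025,-0.001],
    [0.0066,-0.0024,-0.0016],
    [0.0064,-0.0024,-0.0022],
    [0.0035,-0.0013,-0.0014],
    [0,0,0],
  ],
  delta_rot=[
    [1.73,4.69,0],
    [1.73,4.69,0],
    [1.73,4.69,0],
    [1.73,4.69,0],
    [1.73,4.69,0],
    [0.9,2.4,0],
    [0,0,0],
  ],
)

```text
clock: 6.1
position: [0.5759, -0.205, 0.1884]
ee_rot: [-0.205, 0.17, 0.963, 0.035]
contact_force: [-3.3, -0.4, -7.4]
width: 0.0159
gripper_force: 68.5
```

```bash
python3 fr.py
```

```text
t 6.1 p [ 0.5759 -0.205   0.1884] tz [-0.383  0.137 -0.913] ty [ 0.342  0.94  -0.003] F [-3.3 -0.4 -7.4] M [-0.21  0.23  0.17] w 0.0159 gf 68.5
tool th 0.8389217065070886 radial 0.08042583568919462 pos th 0.839643127890881 ys 0.00041061238761324996 F axial -7.9682946999162905 F swing 0.33942555052592915
```

Emit:
send_rows(
  xyz=[
    [-0.0009,0.0003,-0.0021],
    [-0.0009,0.0003,-0.0021],
    [-0.0009,0.0003,-0.0021],
    [0,0,0],
  ],
  delta_rot=[
    [0,0,0],
    [0,0,0],
    [0,0,0],
    [0,0,0],
  ],
)

```text
clock: 6.5
position: [0.574, -0.2042, 0.1863]
ee_rot: [-0.201, 0.171, 0.964, 0.034]
contact_force: [-3.2, -2.4, -4.8]
width: 0.0161
gripper_force: 68.7
```

Emit:
send_rows(
  xyz=[
    [0,0,0],
    [0,0,0],
    [0,0,0],
    [0,0,0],
  ],
  delta_rot=[
    [0,0,0],
    [0,0,0],
    [0,0,0],
    [0,0,0],
  ],
  gripper=0.05,
)

```text
clock: 6.9
position: [0.5751, -0.2041, 0.1863]
ee_rot: [-0.201, 0.17, 0.964, 0.034]
contact_force: [-0.3, -0.7, 0.0]
width: 0.0505
gripper_force: 0.0
```

Emit:
send_rows(
  xyz=[
    [0.0077,-0.0028,0.0183],
    [0.0077,-0.0028,0.0183],
    [0.0077,-0.0028,0.0183],
    [0.0077,-0.0028,0.0183],
    [0.0077,-0.0028,0.0183],
    [0.0077,-0.0028,0.0183],
    [0,0,0],
    [0,0,0],
  ],
  delta_rot=[
    [0,0,0],
    [0,0,0],
    [0,0,0],
    [0,0,0],
    [0,0,0],
    [0,0,0],
    [0,0,0],
    [0,0,0],
  ],
)

```text
clock: 7.7
position: [0.6208, -0.221, 0.295]
ee_rot: [-0.201, 0.17, 0.964, 0.034]
contact_force: [0.1, 0.5, -0.4]
width: 0.05
gripper_force: 0.0
```

```bash
python3 fr.py; python3 - <<'E'
from h import *
d=grab('wrist');e=grab('scene')
for n,f in(('wrist',d),('scene',e)):
    P=cloud(f);h=cv2.cvtColor(f['color'],cv2.COLOR_RGB2HSV)
    g=(h[...,0]>45)&(h[...,0]<85)&(h[...,1]>120)&(h[...,2]>40)&(P[...,2]>.14)&(P[...,2]<.26)&(np.hypot(P[...,0]-.58,P[...,1]+.2)<.07)
    q=P[g]-piv
    if len(q): a=q@lev(.84);print(n,g.sum(),'along lever max',np.percentile(a,[2,98]),'swing off',np.percentile(q@np.cross(ys,lev(.84)),[5,50,95]))
cv2.imwrite('pics/e.png',np.hstack([cv2.resize(d['color'][...,::-1],(400,300)),cv2.resize(e['color'][130:310,160:400,::-1],(400,300))]))
E
```

```text
t 7.7 p [ 0.6208 -0.221   0.295 ] tz [-0.376  0.135 -0.917] ty [ 0.342  0.94  -0.003] F [ 0.1  0.5 -0.4] M [-0.02 -0.19  0.02] w 0.05 gf 0.0
tool th 0.8312013379092047 radial 0.1971674584629462 pos th 0.8404297242879941 ys 0.0009486331599567015 F axial -0.394819988331949 F swing 0.13253498734937946
wrist 683 along lever max [0.06435227 0.10947225] swing off [-0.00763439 -0.00391436  0.00452341]
scene 117 along lever max [0.06750587 0.10930808] swing off [-0.00851819 -0.00480894  0.00182074]
```

View pics/e.png

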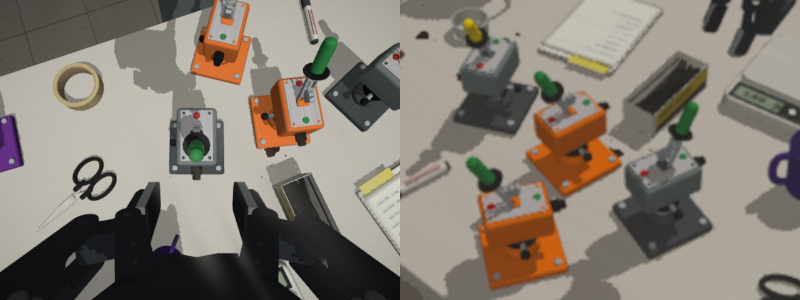

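The picture shows the green collar leaning over the green spot (right half, ~(686,118)). It spans 64–109.5 mm from the pivot, so it is home. Yellow is still off at (470,30), and the gripper is clear.

```bash
python3 -c "from rig import order; print(order.sign_off())"
```

```text
the job is handed in; nothing more can be done
None
```

The green isolator is switched on with its collar dropped home and the lever locked; the last images showed the yellow one still off and the gripper clear of everything, and I handed the job in just after 7.7 s on the robot's clock (no verdict was returned).

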